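Open a pressure pot whose cap may be left- or right-handed

TASK

On the small blue pressure pot, pull the red-knobbed arrest lever outward to let the spring beam over the cap swing up, then push the lever fully home again so that the beam stays arrested up. Then turn off the orange-winged cap: nobody knows which way it loosens, but the wrong way stops dead after a few degrees, while the right way turns about a sixth of a turn to a stop, where the cap lifts straight out. Finish while still gripping the cap, holding it still and upright, more than 5 cm clear above the neck, and leave the other things on the bench alone.

Things in the scene. Friction and masses are not known exactly. Their poses are not given: they have to be found in the camera images.
- pot: Blue tank, 104 mm diameter, fixed to the bench on a dark base plate 8 mm thick (x = -65 to 170, y = -60 to 115 mm). Origin on the bench under the cap; z up; x from the cap to the beam's hinge post (hinge pin at x = 135, z = 117 mm, along y); y to the lever's side. At the start x points roughly to the robot's left (within 0.3 rad) and y to the robot. A gauge sticks out to y = -73 mm.
- cap: Loose cap, about 300 g: black disc, 58 mm diameter, 7 mm thick, with an upright orange wing on top, 50 mm along the cap's x, 14 mm thick along y, its top 34 mm above the origin. Origin on the axis at the disc's underside; z up. As found, its x lies along the pot's x within 0.05 rad. Under it a steel cross bar, 13 mm deep, is caught in the neck.
- neck_mouth (a point): Centre of the mouth of the pot's steel neck (54 mm wide, 70 mm above the bench); the seated cap's origin lies here. One way the cap turns about 0.97 rad, lightly (under 0.3 N m), to a stop; there (or 0.05 rad short) it lifts straight out, clear after 13 mm. The other way it stops dead after about 0.15 rad, above 0.7 N m. Which way is which varies and cannot be seen; it never lifts out elsewhere.
- arrest_lever (a joint): Arrest lever, rad: 0 = home (its finger blocks the beam, whether down or up), 0.6 = pulled fully out to the pot's +y, away from the beam, which is free from about 0.1 rad on. Its pivot runs along the pot's x, at x = 100, y = 55, z = 30 mm in the pot's frame. Stiff (3 to 6 N at the knob); it stays where it is left.
- lever_knob (a point): Centre of the red ball knob (24 mm diameter) on the arrest lever: at x = 100, y = 95, z = 120 mm in the pot's frame with the lever home; it moves in an arc about the lever's pivot, outward 44 mm and down 38 mm, at 0.6 rad.
- beam (a joint): Aluminium beam over the cap (16 x 14 mm section, 170 mm long), rad: 0 = lying level over the cap, 4 mm above the wing; 1.75 = fully up, leaning slightly back. A weak spring lifts it by itself in 1 to 3 s once the lever is out.
- beam_tip (a point): Yellow free end of the beam, 165 mm from its hinge pin.
- brass_weight: Bystander: turned brass weight, 47 mm diameter, 44 mm tall, origin at its underside. Leave alone.
- hex_keys: Bystander: green folding hex key set, 28 x 92 x 18 mm, origin at its underside. Leave alone.
- tape_measure: Bystander: yellow pocket tape, 38 x 86 x 62 mm, origin at its underside. Leave alone.
There are look-alikes about, which are no part of the job. There is more than one size of the cap; the one meant has the size given above.

How it is judged:
By the outcome, as a careful person would: the job done as asked, in the order asked, and still so for the second after the job is handed in, while the arm keeps its last pose, push and grip.
It also fails if it takes over 51 s, if anything falls off the work surface, if the arm or the gripper's body presses on something with over 40 N, if the wrist force passes 120 N, or if a joint passes its speed limit or range.

ROBOT

A 6-joint arm with a two-finger parallel gripper is mounted at the origin on a cart in front of the work surface, level with it; the furniture and walls round the work are solid. World frame = base frame: x ahead of the robot, y to its left, z up, the work surface at z = 0. Lengths are in m, angles in rad, forces in N, time in s.
With the tool pointing down it reaches from about 0.375 to 0.9 m from the base axis. Payload 3.1 kg.
Tool frame: the origin (TCP) lies at the very end of the fingers, on their centre line; the grasp point (between the pads) lies 19 mm behind it (manip.pinch_z is the distance from the TCP to the grasp point, in m); z points along the fingers, y is the line along which they close (so a half turn about z gives the same grasp; the last joint's range is limited). The gripper opens to 85 mm and grips with 20 to 120 N. Pads are 22 mm wide; open, the fingers measure 114 mm over their backs; the gripper's body (76 mm by 85 mm) begins 54 mm behind the grasp point. The pads swing forward as they close: fully open they stand 13 mm farther back than shut.
Start: joints at [-1.327, 0.527, 1.433, -0, 1.181, -0.178], TCP at [0.256, -0.57, 0.231] pointing down, gripper open.
Joint ranges: [-3.08, 3.08], [-0.75, 2.2], [0.22, 2.44], [-1.43, 4.57], [0, 2.65], [-2.85, 2.85]. Speed limits (rad/s): [2.79, 2.79, 3.14, 3.14, 3.14, 3.14].

INTERFACE

Orientations are given as a unit quaternion [x, y, z, w].
In Python, from station import manip gives the robot as it stands.
- The arm moves only by the tool servo_tool, never from a script. Its argument "commands" is one flat list of numbers, 7 for each row, row after row: the shift along the tool's x, y, z each as a share of 500 mm, from -1 to 1, then the turn, a rotation vector about the tool's x, y, z each as a share of 360 degrees, from -1 to 1, then the opening, from -1 (shut) to 1 (fully open). In form: [dx, dy, dz, rx, ry, rz, claw, dx, dy, dz, rx, ry, rz, claw, ...]. A call has 1 to 12 rows; each row shifts and turns the commanded pose from where the row before left it, along the tool's axes as they then stand; what a row does not reach is not made up. A row lasts 1/12 s, in which the tool goes at most 41.7 mm and 7.16 degrees, less where a joint would pass 70% of its speed; a pose out of reach is approached as far as the arm can. A call with a number of a shift or a turn outside -1 to 1 is refused whole. A call with a gripper value outside its range is refused whole. The fingers move at their own pace and stop on an object; "force" is the grip in N (left out, the last holds). Time passes only in rows, so rows that do not move let the fingers close. It gives the time, the measured TCP pose, the force, the opening and the grip force at its end, in the units of the state.
- manip.sense(): the state, without advancing time (a new reading comes with each control period).
- manip.snapshot(name): name is "scene" or "top" or "wrist"; returns a dict with "img" (480x640x3 uint8, red, green, blue), "mtx" (3x3 intrinsics, pixels), "world_to_cam" (4x4, takes a point from world to camera coordinates). Camera axes: x right, y up, looking along -z (the intrinsics and any distortion apply to the point x, -y, -z); pixel columns grow to the right and rows downward; lengths in m; the calibration is good to about 2 mm. A picture is of the moment at which its call begins. There is no depth.
- manip.sign_off(): hands the job in; it is judged then, once.
Trained networks look in a picture, given as the dict that the camera call returned (one of the last four; its "shot" number tells which), for a name from the list of things; names that differ only in an ending like _2 or _b are one class to them, and where a whole thing is asked for, a point or a joint stands for the part that bears it (a point fixed in the world has none). Each returns a list of dicts, best first, with "conf" (0 to 1); they miss things now and then, are a little off and sometimes report something else, mostly with a low value. They report only what shows in the picture. A call takes as long as a camera call. They do not tell look-alikes from the thing itself.
- manip.look_for(picture, query): "box" ([left, top, width, height] in pixels, round what is visible of it).
- manip.silhouettes(picture, query): "pixels" (480x640 bool, what is visible of it) and "box" ([left, top, width, height] in pixels, round what is visible of it).
The state is a dict: "t": time; "q": joint angles; "qd": joint speeds; "tau": joint torques, N m; "tcp_pos": TCP position; "tool_rot": TCP orientation; "force": force on the tool from outside, world axes, zero at the start; "ft_torque": the same for the moment, N m; "finger_gap": opening from 0.0 (shut) to 1.0 (fully open); "gripper_force": force on a finger pad.
Only numpy, scipy, OpenCV 4.12 (cv2) and the standard library are available. Lean on these libraries where they do the work, as an engineer would, in place of code of your own. Each camera call takes 0.05 s, during which the arm holds its last target. There are 200 camera calls.

## Working session

There is one attempt and no reset: what is moved stays moved. The work goes in short steps, Python scripts to look and compute and a tool call to move; the robot and the scene stay as the last step left them, time stands still between calls to the robot, and variables do not carry over. Pictures are saved under pics/ and viewed, at most 10 in all, crops included, and the job is handed in when it is done.

Besides the shell and the picture viewer there is one more tool, called after "Emit:" by a JSON object that holds its "api" and its "payload", one argument or row to a line. servo_tool: Moves the arm, as the interface text tells. Its arguments: {"type":"object","properties":{"commands":{"type":"array"},"force":{"type":"number"}},"required":["commands"]}

```bash
mkdir -p pics
cat > h.py <<'E'
from station import manip
import numpy as np, cv2
from scipy.spatial.transform import Rotation as R
def proj(s,P):
    P=np.atleast_2d(P); c=(s['world_to_cam']@np.c_[P,np.ones(len(P))].T)[:3]
    p=s['mtx']@np.array([c[0],-c[1],-c[2]]); return (p[:2]/p[2]).T
def ray(s,uv):
    d=np.linalg.inv(s['mtx'])@np.array([uv[0],uv[1],1.]); W=np.linalg.inv(s['world_to_cam'])
    return W[:3,3], W[:3,:3]@np.array([d[0],-d[1],-d[2]])
def onz(s,uv,z):
    o,d=ray(s,uv); return o+d*(z-o[2])/d[2]
E
python3 - <<'E'
from h import *
for n in ('scene','top'):
    s=manip.snapshot(n); cv2.imwrite(f'pics/{n}0.png',s['img'][:,:,::-1])
    print(n,s.keys(),np.linalg.inv(s['world_to_cam'])[:3,3])
    for q in ('pot','cap','lever_knob','beam_tip','brass_weight','hex_keys','tape_measure'):
        for r in manip.look_for(s,q)[:3]:
            b=r['box'];c=(b[0]+b[2]/2,b[1]+b[3]/2); print(q,r['conf'],np.round(b),onz(s,c,.1).round(3))
print(manip.sense()); print(manip.pinch_z)
E
```

```text
scene dict_keys(['img', 'mtx', 'world_to_cam', 'shot']) [-0.31111782 -0.70984293  0.52362416]
pot 0.6 [312. 239. 130.  93.] [ 0.426 -0.329  0.1  ]
pot 0.23 [334. 245.  27.  56.] [ 0.44  -0.256  0.1  ]
cap 0.6 [389. 263.  33.  24.] [ 0.495 -0.351  0.1  ]
cap 0.56 [375. 334.  23.  20.] [ 0.27  -0.431  0.1  ]
cap 0.54 [448. 324.  23.  18.] [ 0.365 -0.506  0.1  ]
lever_knob 0.64 [334. 244.  28.  57.] [ 0.438 -0.257  0.1  ]
brass_weight 0.8 [353. 255.  20.  16.] [ 0.495 -0.257  0.1  ]
brass_weight 0.23 [194. 240.  36.  37.] [ 0.332 -0.004  0.1  ]
hex_keys 0.69 [252. 285.  44.  13.] [ 0.299 -0.192  0.1  ]
tape_measure 0.6 [194. 243.  38.  34.] [ 0.329 -0.009  0.1  ]
top dict_keys(['img', 'mtx', 'world_to_cam', 'shot']) [ 0.46817897 -0.12682477  1.10824368]
pot 0.89 [322. 206. 104.  83.] [ 0.498 -0.266  0.1  ]
cap 0.53 [441. 240.  18.  16.] [ 0.5  -0.43  0.1 ]
cap 0.49 [405. 288.  16.  23.] [ 0.386 -0.35   0.1  ]
lever_knob 0.31 [338. 229.  85.  17.] [ 0.52  -0.279  0.1  ]
beam_tip 0.96 [340. 230.  84.  20.] [ 0.516 -0.282  0.1  ]
brass_weight 0.52 [313. 164.  18.  20.] [ 0.657 -0.148  0.1 
[... 192 characters left out ...]
.8, 'q': array([-1.32648969e+00,  5.27476515e-01,  1.43272125e+00,  7.39677462e-06,
        1.18139954e+00, -1.78485305e-01]), 'qd': array([ 1.03233988e-03, -9.52827354e-04,  3.92593535e-05,  3.73191246e-04,
       -1.68081260e-04, -1.27273455e-03]), 'tau': array([-7.76213892e-04, -4.42254639e+01, -1.78412622e+01, -2.19961098e-04,
        6.01632928e-04,  9.43668141e-06]), 'tcp_pos': array([ 0.25647169, -0.56991793,  0.23131806]), 'tool_rot': array([ 9.77739253e-01,  2.09823625e-01,  3.34309581e-06, -2.43827334e-06]), 'force': array([-0.73301313, -0.24731158, -0.38822771]), 'ft_torque': array([0.00665661, 0.0175465 , 0.01367149]), 'gripper_force': 0.0, 'finger_gap': 1.000094679456214}
0.0187
```

View pics/scene0.png

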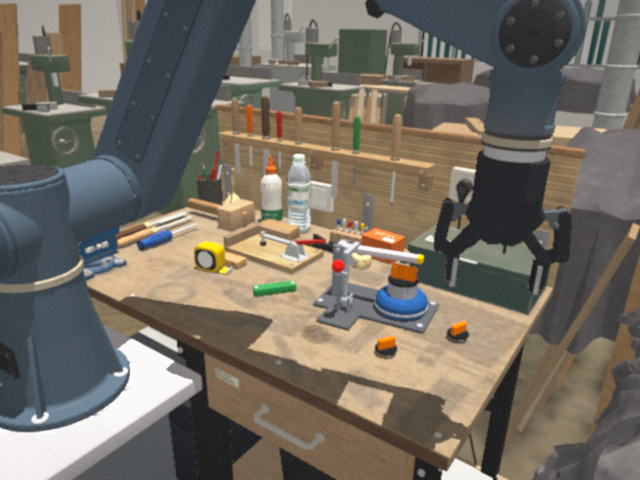

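View pics/top0.png

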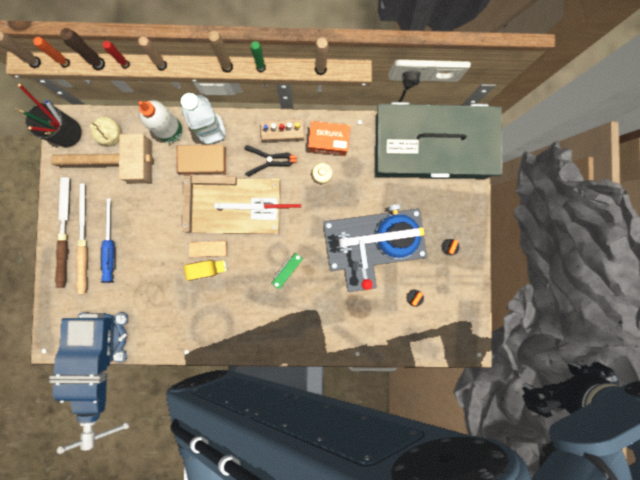

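The top view shows the pot's neck near (400,236), the beam from (340,243) to its yellow tip at (422,232), and the red knob at (367,285). The small loose caps at (451,246) and (415,298) are look-alikes. Next I fit the pot pose.

Run:
```python
from h import *
from scipy.optimize import least_squares
obs=[]
for n,rk,ry in (('scene',(325,255,350,280),(408,250,430,268)),('top',(355,275,378,296),(410,224,430,242))):
    s=manip.snapshot(n); h=cv2.cvtColor(s['img'],cv2.COLOR_RGB2HSV).astype(int)
    for nm,r in (('k',rk),('t',ry)):
        w=h[r[1]:r[3],r[0]:r[2]]; H,S,V=w[...,0],w[...,1],w[...,2]
        m=((H<6)|(H>174))&(S>170)&(V>90) if nm=='k' else (H>20)&(H<35)&(S>130)&(V>100)
        v,u=np.nonzero(m); c=np.array([u.mean()+r[0]+.0,v.mean()+r[1]]); print(n,nm,c,len(u),u.min()+r[0],u.max()+r[0],v.min()+r[1],v.max()+r[1])
        obs.append((s,nm,c))
    if n=='top':
        cv2.imwrite('pics/topcrop.png',cv2.resize(s['img'][190:310,300:460,::-1],(800,600),interpolation=cv2.INTER_CUBIC))
L={'k':[.1,.095,.12],'t':[-.024,0,.117]}
def W(p,l): 
    c,t=np.cos(p[2]),np.sin(p[2]); l=np.array(l); return np.array([p[0]+c*l[0]-t*l[1],p[1]+t*l[0]+c*l[1],l[2]])
f=lambda p:np.concatenate([proj(s,W(p,L[n]))[0]-c for s,n,c in obs])
r=least_squares(f,[.5,-.35,1.57]); print(r.x,r.fun.round(2))
T=obs[-1][0]
for l in ([-.065,-.06,.008],[.17,-.06,.008],[.17,.115,.008],[-.065,.115,.008],[0,0,.104],[.135,0,.124]): print(l,proj(T,W(r.x,l)),(proj(T,W(r.x,l))-[300,190])*5)
```

```text
scene k [337.54545455 265.39090909] 110 332 343 260 271
scene t [420.08333333 258.7       ] 60 417 423 254 263
top k [366.61842105 284.        ] 76 362 371 280 288
top t [421.84210526 231.15789474] 19 420 423 228 235
[ 0.52918185 -0.33587583  1.69541573] [ 1.91 -0.2  -1.03  3.32  0.86 -1.3  -2.53  0.86]
[-0.065, -0.06, 0.008] [[422.5175856  208.04392485]] [[612.58792801  90.21962424]]
[0.17, -0.06, 0.008] [[324.96560407 218.70591276]] [[124.82802036 143.5295638 ]]
[0.17, 0.115, 0.008] [[333.23763097 292.23891269]] [[166.18815487 511.19456346]]
[-0.065, 0.115, 0.008] [[431.55464241 281.01095575]] [[657.77321203 455.05477873]]
[0, 0, 0.104] [[407.0288743  233.59102855]] [[535.1443715  217.95514276]]
[0.135, 0, 0.124] [[346.18082625 240.01177579]] [[230.90413127 250.05887894]]
```

View pics/topcrop.png

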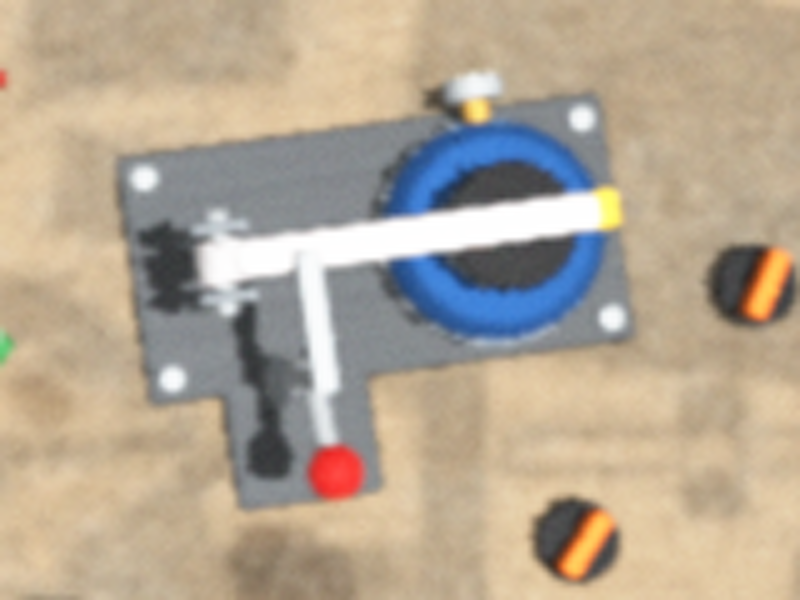

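```bash
cat >> h.py <<'E'
from scipy.optimize import least_squares
def W(p,l):
    l=np.array(l,float); c,t=np.cos(p[2]),np.sin(p[2]); return np.array([p[0]+c*l[0]-t*l[1],p[1]+t*l[0]+c*l[1],l[2]])
def go(target,yawy,z=None):
    """shares: print shift in tool frame and rz (deg) so that tool y points along world angle yawy (mod pi), assuming tool vertical"""
    st=manip.sense(); Rt=R.from_quat(st['tool_rot']); d=Rt.inv().apply(np.array(target)-st['tcp_pos'])
    y=Rt.apply([0,1,0]); a=np.arctan2(y[1],y[0]); da=(yawy-a+np.pi/2)%np.pi-np.pi/2
    zz=Rt.apply([0,0,1])
    print('shift mm tool',(d*1000).round(1),'shares',(d/.5).round(4),'rz deg',np.degrees(-da).round(2),'share',(-da/2/np.pi).round(4),'zaxis',zz.round(3),'t',st['t'],'q',st['q'].round(2),'F',st['force'].round(1),'gap',st['finger_gap'],st['gripper_force'])
E
python3 - <<'E'
from h import *
s=manip.snapshot('top'); c=manip.snapshot('scene')
o=[(s,[-.065,-.06,.008],(419.4,208.6)),(s,[.17,-.06,.008],(324,221.4)),(s,[.1,.095,.12],(366.8,284.2)),(c,[.1,.095,.12],(337.5,265.4))]
f=lambda p:np.concatenate([proj(S,W(p,l))[0]-np.array(u) for S,l,u in o])
r=least_squares(f,[.5,-.35,1.57]); p=r.x; print(p,r.fun.round(2))
for l in ([-.03,0,.117],[-.035,0,.124],[.0,0,.07],[.1,.115,.008]): print(l,proj(s,W(p,l)),(proj(s,W(p,l))-[300,190])*5,proj(c,W(p,l)))
k=W(p,[.1,.095,.12]); print(k); go([k[0],k[1],.20],p[2])
E
```

```text
[ 0.52709086 -0.33200876  1.71696708] [ 0.9  -0.23 -1.02 -0.25 -0.07  0.36  0.11  0.3 ]
[-0.03, 0, 0.117] [[420.24038027 232.36037392]] [[601.20190137 211.8018696 ]] [[419.85210663 262.40311264]]
[-0.035, 0, 0.124] [[423.3190204 231.8564175]] [[616.59510202 209.2820875 ]] [[422.7341747  259.59547788]]
[0.0, 0, 0.07] [[402.17793084 235.36522735]] [[510.88965421 226.82613675]] [[402.92902466 280.96412483]]
[0.1, 0.115, 0.008] [[362.17038307 290.52958036]] [[310.85191536 502.64790178]] [[331.53634958 322.54484674]]
[ 0.41853885 -0.24691198  0.12      ]
shift mm tool [ 280.3 -228.1   31.3] shares [ 0.5607 -0.4562  0.0626] rz deg 15.85 share 0.044 zaxis [ 0. -0. -1.] t 1.0 q [-1.33  0.53  1.43  0.    1.18 -0.18] F [-0.2 -0.3 -0.2] gap 0.997477596378378 0.0
```

Emit:
{"api": "servo_tool", "payload": {
  "commands": [0,0,0,0,0,0.0147,1,0,0,0,0,0,0.0147,1,0,0,0,0,0,0.0147,1,0.046,-0.0658,0,0,0,0,1,0.046,-0.0658,0,0,0,0,1,0.046,-0.0658,0,0,0,0,1,0.046,-0.0658,0,0,0,0,1,0.046,-0.0658,0,0,0,0,1,0.046,-0.0658,0,0,0,0,1,0.046,-0.0658,0,0,0,0,1,0.046,-0.0658,0,0,0,0,1,0.046,-0.0658,0,0,0,0,1]
}}

```text
t: 2.0
tcp_pos: [0.4189, -0.2452, 0.2316]
tool_rot: [0.997, 0.073, 0.0, 0.0]
force: [0.6, 0.0, 0.8]
finger_gap: 1.003
gripper_force: 0.0
```

Run:
```python
from h import *
p=np.array([.52709,-.33201,1.71697])
w=manip.snapshot('wrist'); cv2.imwrite('pics/w1.png',w['img'][:,:,::-1])
k=W(p,[.1,.095,.12]); go([k[0],k[1],.101],p[2])
for l in ([.1,.095,.12],[0,0,.07],[-.03,0,.117],[-.065,-.06,.008],[.17,-.06,.008]): print(l,proj(w,W(p,l)))
```

```text
shift mm tool [ -3.5   9.3 130.4] shares [-0.007   0.0187  0.2607] rz deg 0.2 share 0.0006 zaxis [ 0.001  0.006 -1.   ] t 2.05 q [-0.75  0.34  1.78  0.01  1.03  0.67] F [1.  4.7 0.5] gap 0.9981366510931454 0.0
[0.1, 0.095, 0.12] [[320.70479737 239.1129957 ]]
[0, 0, 0.07] [[466.65858821  84.54482436]]
[-0.03, 0, 0.117] [[546.37542094  80.13014745]]
[-0.065, -0.06, 0.008] [[531.30131587   6.66149887]]
[0.17, -0.06, 0.008] [[230.27661644   6.70618039]]
```

View pics/w1.png

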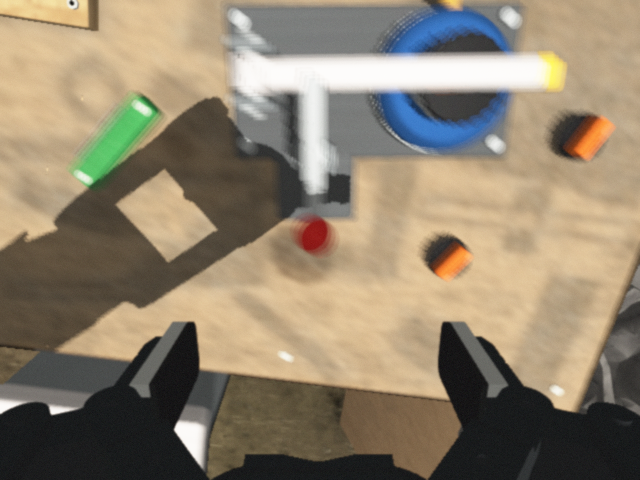

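The wrist view, slightly blurred, shows the red knob at (315,235), the beam tip at (553,72) and the lever arm at x≈315. All three are close to the prediction. I let the arm settle and re-measure.

Emit:
{"api": "servo_tool", "payload": {
  "commands": [0,0,0,0,0,0,1,0,0,0,0,0,0,1,0,0,0,0,0,0,1]
}}

```text
t: 2.3
tcp_pos: [0.4183, -0.2479, 0.2315]
tool_rot: [0.997, 0.073, 0.0, 0.001]
force: [0.3, -0.2, -0.3]
finger_gap: 1.003
gripper_force: 0.0
```

Run:
```python
from h import *
p=np.array([.52709,-.33201,1.71697])
w=manip.snapshot('wrist'); cv2.imwrite('pics/w2.png',w['img'][:,:,::-1])
h=cv2.cvtColor(w['img'],cv2.COLOR_RGB2HSV).astype(int); H,S,V=h[...,0],h[...,1],h[...,2]
m=((H<6)|(H>174))&(S>150)&(V>60); m[:,:280]=0;m[:,350:]=0;m[:200]=0;m[270:]=0
v,u=np.nonzero(m); kc=np.array([(u.min()+u.max())/2,(v.min()+v.max())/2]); print(kc,len(u),u.min(),u.max(),v.min(),v.max())
y=(H>22)&(H<35)&(S>130)&(V>100); y[:,:520]=0;y[:,580:]=0;y[:40]=0;y[100:]=0
v,u=np.nonzero(y); print(len(u),u.min(),u.max(),v.min(),v.max())
b=(H>100)&(H<120)&(S>150)&(V>60); b[:,:360]=0; b[160:]=0; b[:,525:]=0
v,u=np.nonzero(b); print('blue',u.min(),u.max(),v.min(),v.max())
k=onz(w,kc,.12); print('knob',k, 'from p',W(p,[.1,.095,.12]), proj(w,k))
for l in ([0,0,.07],[-.035,0,.117],[.17,-.06,.008],[-.065,-.06,.008]): print(l,proj(w,W(p,l)))
go([k[0],k[1],.101],p[2]); print(manip.sense()['tcp_pos'])
```

```text
[316. 238.] 1047 298 334 220 256
461 542 562 59 90
blue 379 511 11 152
knob [ 0.41831141 -0.24663697  0.12      ] from p [ 0.41853775 -0.24691354  0.12      ] [[316. 238.]]
[0, 0, 0.07] [[462.83636881  83.02394047]]
[-0.035, 0, 0.117] [[550.6632777   78.33717846]]
[0.17, -0.06, 0.008] [[226.59455808   5.23980481]]
[-0.065, -0.06, 0.008] [[527.960885     5.23509195]]
shift mm tool [  0.4  -1.7 130.4] shares [ 0.0008 -0.0035  0.2608] rz deg -0.12 share -0.0003 zaxis [ 0.    -0.001 -1.   ] t 2.35 q [-0.77  0.34  1.77 -0.    1.03  0.66] F [-0.4 -0.8 -0.3] gap 0.9974138749841253 0.0
[ 0.41813583 -0.24831498  0.23141909]
```

View pics/w2.png

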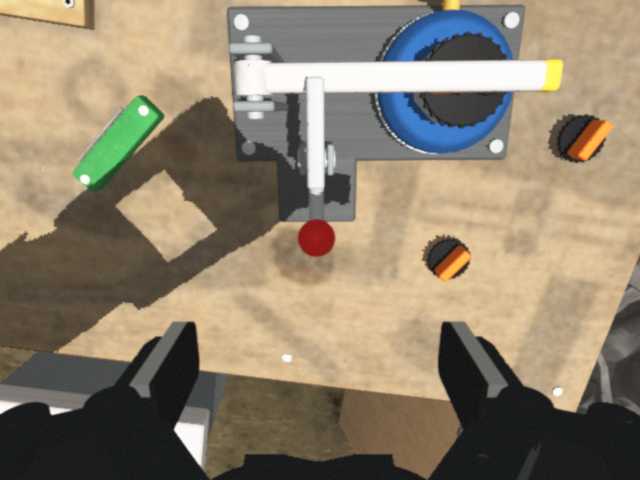

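The image is now sharp: knob at (316,238), yellow tip at (552,75), cap disc at (465,80). This agrees with the fit to about 1–2 mm. I descend and grip the knob.

Emit:
{"api": "servo_tool", "payload": {
  "commands": [0,-0.0035,0.052,0,0,0,1,0,0,0.052,0,0,0,1,0,0,0.052,0,0,0,1,0,0,0.052,0,0,0,1,0,0,0.048,0,0,0,1,0,0,0,0,0,0,1,0,0,0,0,0,0,-1,0,0,0,0,0,0,-1,0,0,0,0,0,0,-1,0,0,0,0,0,0,-1,0,0,0,0,0,0,-1,0,0,0,0,0,0,-1],
  "force": 50
}}

```text
t: 3.35
tcp_pos: [0.4188, -0.2466, 0.1048]
tool_rot: [0.997, 0.073, 0.001, 0.002]
force: [-2.3, -2.2, 6.7]
finger_gap: 0.245
gripper_force: 48.6
```

Emit:
{"api": "servo_tool", "payload": {
  "commands": [-0.0088,0,0.0044,0,0,0,-1,-0.0088,0,0.0045,0,0,0,-1,-0.0083,0,0.0053,0,0,0,-1,-0.0083,0,0.0053,0,0,0,-1,-0.0077,0,0.0061,0,0,0,-1,-0.0077,0,0.0061,0,0,0,-1,-0.0071,0,0.0068,0,0,0,-1,-0.0071,0,0.0068,0,0,0,-1,-0.0064,0,0.0075,0,0,0,-1,-0.0064,0,0.0075,0,0,0,-1,0,0,0,0,0,0,-1]
}}

```text
t: 4.27
tcp_pos: [0.381, -0.2524, 0.0741]
tool_rot: [0.997, 0.073, 0.001, 0.002]
force: [-1.4, -3.0, 0.7]
finger_gap: 0.249
gripper_force: 51.3
```

Run:
```python
from h import *
s=manip.snapshot('scene'); cv2.imwrite('pics/s2.png',cv2.resize(s['img'][180:360,260:500,::-1],(800,600),interpolation=cv2.INTER_CUBIC))
print(manip.sense()['tcp_pos'],manip.sense()['force'])
```

```text
[ 0.38098819 -0.25235126  0.07406346] [-2.39831102 -4.08485724  3.12636853]
```

View pics/s2.png

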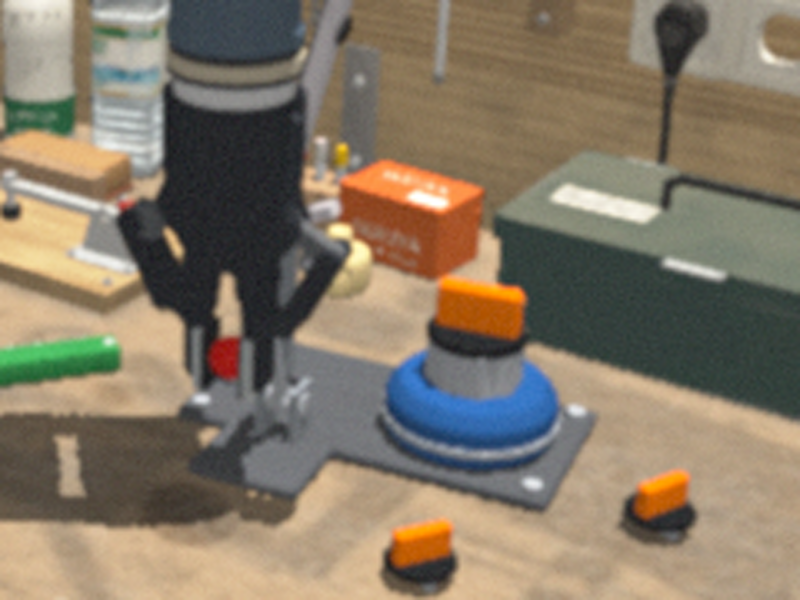

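The knob is pulled out and held, with the beam up behind the gripper and the cap exposed. I wait for the beam to finish swinging.

Emit:
{"api": "servo_tool", "payload": {
  "commands": [0,0,0,0,0,0,-1,0,0,0,0,0,0,-1,0,0,0,0,0,0,-1,0,0,0,0,0,0,-1,0,0,0,0,0,0,-1,0,0,0,0,0,0,-1,0,0,0,0,0,0,-1,0,0,0,0,0,0,-1,0,0,0,0,0,0,-1,0,0,0,0,0,0,-1,0,0,0,0,0,0,-1,0,0,0,0,0,0,-1]
}}

```text
t: 5.32
tcp_pos: [0.381, -0.2523, 0.074]
tool_rot: [0.997, 0.073, 0.001, 0.002]
force: [-2.1, -5.7, 5.9]
finger_gap: 0.248
gripper_force: 51.7
```

Emit:
{"api": "servo_tool", "payload": {
  "commands": [0,0,0,0,0,0,-1,0,0,0,0,0,0,-1,0,0,0,0,0,0,-1,0,0,0,0,0,0,-1,0,0,0,0,0,0,-1,0,0,0,0,0,0,-1,0,0,0,0,0,0,-1,0,0,0,0,0,0,-1,0,0,0,0,0,0,-1,0,0,0,0,0,0,-1,0,0,0,0,0,0,-1,0,0,0,0,0,0,-1]
}}

```text
t: 6.32
tcp_pos: [0.381, -0.2523, 0.074]
tool_rot: [0.997, 0.073, 0.001, 0.002]
force: [-2.9, -4.5, 6.8]
finger_gap: 0.244
gripper_force: 51.7
```

Run:
```python
from h import *
p=np.array([.52709,-.33201,1.71697])
a=1.75; P=W(p,[.135-.165*np.cos(a),0,.117+.165*np.sin(a)])
for n in('top','scene'):
    s=manip.snapshot(n); print(n,'tip pred up',proj(s,P))
    h=cv2.cvtColor(s['img'],cv2.COLOR_RGB2HSV).astype(int); H,S,V=h[...,0],h[...,1],h[...,2]
    y=((H>22)&(H<35)&(S>130)&(V>100)).astype(np.uint8)
    N,l,st,c=cv2.connectedComponentsWithStats(y)
    for i in range(1,N):
        if st[i,4]>12: print(st[i],c[i])
```

```text
top tip pred up [[334.5948767  241.11931458]]
[330 236   9  10  37] [333.97297297 240.75675676]
[184 261  30  19 422] [198.63270142 269.83886256]
[214 261  10  12  92] [218.58695652 266.57608696]
scene tip pred up [[330.42939213 166.87834198]]
[195 241  32  33 388] [214.67268041 253.88917526]
```

Beam tip is where full-up predicts. I push the lever home, reversing the arc with a small overshoot.

Emit:
{"api": "servo_tool", "payload": {
  "commands": [0.0064,0,-0.0075,0,0,0,-1,0.0064,0,-0.0075,0,0,0,-1,0.0071,0,-0.0068,0,0,0,-1,0.0071,0,-0.0068,0,0,0,-1,0.0077,0,-0.0061,0,0,0,-1,0.0077,0,-0.0061,0,0,0,-1,0.0083,0,-0.0053,0,0,0,-1,0.0083,0,-0.0053,0,0,0,-1,0.0088,0,-0.0045,0,0,0,-1,0.0088,0,-0.0044,0,0,0,-1,0.006,0,-0.002,0,0,0,-1,0,0,0,0,0,0,-1]
}}

```text
t: 7.42
tcp_pos: [0.4222, -0.2459, 0.1039]
tool_rot: [0.997, 0.072, 0.001, 0.001]
force: [1.5, -6.2, -5.6]
finger_gap: 0.251
gripper_force: 49.6
```

Emit:
{"api": "servo_tool", "payload": {
  "commands": [0.006,0,-0.001,0,0,0,-1,0.006,0,0,0,0,0,-1,0,0,0,0,0,0,-1]
}}

```text
t: 7.67
tcp_pos: [0.4239, -0.2454, 0.1045]
tool_rot: [0.997, 0.074, -0.004, 0.0]
force: [-11.8, -12.1, 0.6]
finger_gap: 0.244
gripper_force: 50.3
```

Run:
```python
from h import *
p=np.array([.52709,-.33201,1.71697])
w=manip.snapshot('wrist'); cv2.imwrite('pics/w3.png',w['img'][:,:,::-1]); print(proj(w,W(p,[.1,.095,.12])))
s=manip.snapshot('scene')
h=cv2.cvtColor(s['img'],cv2.COLOR_RGB2HSV).astype(int)
r=(325,255,350,280); x=h[r[1]:r[3],r[0]:r[2]]; H,S,V=x[...,0],x[...,1],x[...,2]
v,u=np.nonzero(((H<6)|(H>174))&(S>170)&(V>90)); print(u.min()+r[0],u.max()+r[0],v.min()+r[1],v.max()+r[1],len(u)); print(manip.sense()['force'],manip.sense()['tcp_pos'])
```

```text
[[320.73638195 360.26913635]]
332 341 260 271 92
[-11.55020279 -11.02710413   0.49249674] [ 0.42395449 -0.24537176  0.10447065]
```

View pics/w3.png

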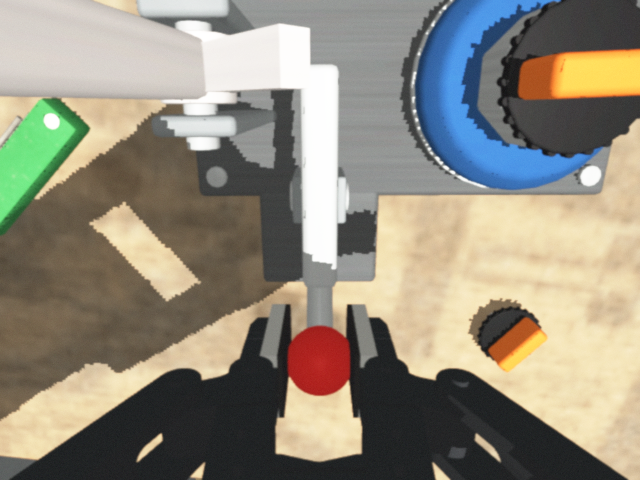

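The knob is at (320,360), exactly where home predicts, and the push now meets about 12 N at the stop. The beam stands up at the left with the lever finger against it. I release, rise, and move over the cap.

Emit:
{"api": "servo_tool", "payload": {
  "commands": [-0.006,0,0,0,0,0,1,0,0,0,0,0,0,1,0,0,0,0,0,0,1,0,0,0,0,0,0,1,0,0,0,0,0,0,1,0,0,-0.04,0,0,0,1,0,0,-0.05,0,0,0,1,0,0,-0.06,0,0,0,1,0,0,-0.06,0,0,0,1,0.04,0.05,-0.03,0,0,0,1,0.04,0.05,0,0,0,0,1,0.04,0.05,0,0,0,0,1]
}}

```text
t: 8.77
tcp_pos: [0.4958, -0.3103, 0.227]
tool_rot: [0.997, 0.073, 0.001, 0.001]
force: [1.0, 0.4, 0.6]
finger_gap: 1.0
gripper_force: 0.0
```

Emit:
{"api": "servo_tool", "payload": {
  "commands": [0.02,0.05,0,0,0,0,1,0,0,0,0,0,-0.0192,1,0,0,0,0,0,-0.0192,1,0,0,0,0,0,-0.0192,1,0,0,0,0,0,-0.0192,1,0,0,0,0,0,-0.0192,1,0,0,0,0,0,-0.0192,1,0,0,0,0,0,-0.0192,1,0,0,0,0,0,-0.0192,1,0,0,0,0,0,-0.0192,1,0,0,0,0,0,-0.0192,1,0,0,0,0,0,-0.0192,1]
}}

```text
t: 9.77
tcp_pos: [0.5078, -0.3324, 0.2246]
tool_rot: [0.739, 0.674, 0.0, -0.0]
force: [0.1, -0.2, 0.3]
finger_gap: 1.0
gripper_force: 0.0
```

Emit:
{"api": "servo_tool", "payload": {
  "commands": [0,0,0,0,0,-0.0192,1,0,0,0,0,0,-0.0192,1,0,0,0,0,0,0,1,0,0,0,0,0,0,1,0,0,0,0,0,0,1]
}}

```text
t: 10.18
tcp_pos: [0.5078, -0.3328, 0.2247]
tool_rot: [0.656, 0.755, 0.0, -0.0]
force: [-0.4, 0.6, -0.9]
finger_gap: 1.001
gripper_force: 0.0
```

Run:
```python
from h import *
p=np.array([.52709,-.33201,1.71697])
w=manip.snapshot('wrist'); cv2.imwrite('pics/w4.png',w['img'][:,:,::-1])
h=cv2.cvtColor(w['img'],cv2.COLOR_RGB2HSV).astype(int); H,S,V=h[...,0],h[...,1],h[...,2]
m=((H>7)&(H<22)&(S>160)&(V>120)).astype(np.uint8)
N,l,st,c=cv2.connectedComponentsWithStats(m)
for i in range(1,N):
    if st[i,4]>150:
        v,u=np.nonzero(l==i); r=cv2.minAreaRect(np.c_[u,v].astype(np.float32)); print(st[i],c[i],r)
        bx=[onz(w,q,.104) for q in cv2.boxPoints(r)]; print(np.round(bx,4),np.mean(bx,0))
print('pred',proj(w,W(p,[0,0,.104])),[proj(w,W(p,[x,y,.104])).round(0).tolist() for x in(-.025,.025) for y in (-.007,.007)])
for P,y in(((p[0],p[1],.081),p[2]+np.pi/2),): go(P,y)
```

```text
[ 598    0   42  100 1785] [624.09131653  65.00504202] ((618.5, 49.5), (99.0, 41.0), 90.0)
[[ 0.6431 -0.1752  0.104 ]
 [ 0.6657 -0.172   0.104 ]
 [ 0.6854 -0.222   0.104 ]
 [ 0.6612 -0.2255  0.104 ]] [ 0.66386273 -0.19868131  0.104     ]
[ 337  192   23   78 1655] [348.03202417 230.69848943] ((348.0, 230.5), (77.0, 22.0), 90.0)
[[ 0.5155 -0.303   0.104 ]
 [ 0.5294 -0.301   0.104 ]
 [ 0.5385 -0.3531  0.104 ]
 [ 0.5237 -0.3552  0.104 ]] [ 0.52676624 -0.32804257  0.104     ]
[148 218  41  34 693] [167.72294372 234.82828283] ((167.54000854492188, 234.78001403808594), (40.599998474121094, 17.80000114440918), 36.869895935058594)
[[ 0.3949 -0.3455  0.104 ]
 [ 0.4017 -0.3348  0.104 ]
 [ 0.4234 -0.3485  0.104 ]
 [ 0.4168 -0.3596  0.104 ]] [ 0.40918936 -0.34708716  0.104     ]
[279 324  34  29 581] [295.58347676 338.0929432 ] ((295.7775573730469, 338.3417663574219), (36.77660369873047, 17.06759262084961), 28.300756454467773)
[[ 0.4881 -0.4132  0.104 ]
 [ 0.4925 -0.4004  0.104 ]
 [ 0.5172 -0.4111  0.104 ]
 [ 0.5131 -0.4242  0.104 ]] [ 0.50272401 -0.41222092  0.104     ]
pred [[347.50581503 237.40758804]] [[[357.0, 272.0]], [[337.0, 273.0]], [[359.0, 200.0]], [[337.0, 200.0]]]
shift mm tool [ -1.9  19.2 143.7] shares [-0.0039  0.0385  0.2875] rz deg -0.27 share -0.0008 zaxis [-0.  0. -1.] t 10.2333 q [-0.76  0.51  1.49  0.    1.15 -0.91] F [-0.3 -0.5  0.3] gap 0.9999101992047087 0.0
```

View pics/w4.png

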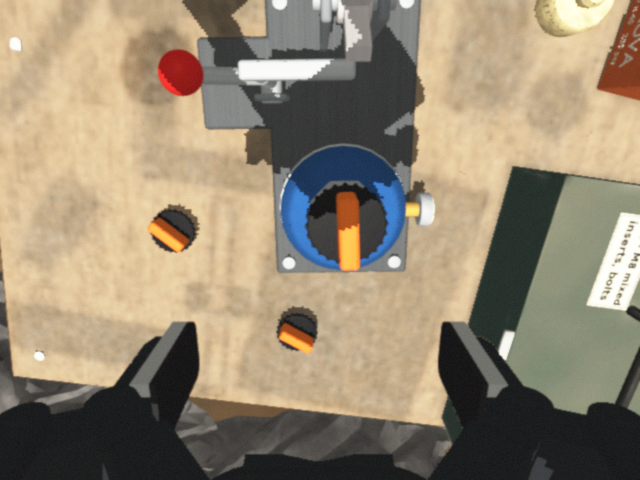

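The beam is up, the knob is home at (180,72), and the cap's wing runs along the finger plane at (348,230). Two small look-alikes lie at (172,230) and (297,330). I do one quick check of the axis before gripping.

Run:
```python
from h import *
p=np.array([.52709,-.33201,1.71697])
w=manip.snapshot('wrist'); im=w['img'].astype(int)
for q in ([-.065,-.06,.008],[.1,.095,.12]): print(proj(w,W(p,q)).round(1))
for nm,n in (('disc','cap'),):
    for r in manip.silhouettes(w,n)[:4]:
        v,u=np.nonzero(r['pixels']); print(r['conf'],r['box'],len(u))
        if 300<u.mean()<400 and 180<v.mean()<280:
            cs,_=cv2.findContours(r['pixels'].astype(np.uint8),0,1); e=max(cs,key=cv2.contourArea); print(cv2.minEnclosingCircle(e),cv2.fitEllipse(e))
th=np.linspace(0,2*np.pi,60)
D=np.array([proj(w,W(p,[.029*np.cos(a),.029*np.sin(a),z]))[0] for a in th for z in(.07,.077)]); print('disc pred',D.min(0),D.max(0))
D=np.array([proj(w,W(p,[.052*np.cos(a),.052*np.sin(a),.035]))[0] for a in th]); print('tank pred',D.min(0),D.max(0))
h=cv2.cvtColor(w['img'],cv2.COLOR_RGB2HSV).astype(int); b=(h[...,0]>100)&(h[...,0]<120)&(h[...,1]>140)
b[:130]=0;b[290:]=0;b[:,:260]=0;b[:,:][:,420:]=0; v,u=np.nonzero(b); print('blue',u.min(),u.max(),v.min(),v.max())
```

```text
[[404.  273.3]]
[[180.4  73.2]]
0.82 [277.4, 312.3, 40.0, 42.5] 1166
0.73 [158.8, 51.9, 197.7, 47.0] 5332
0.71 [308.0, 182.2, 78.6, 87.8] 5218
((345.61004638671875, 226.34210205078125), 43.90507507324219) ((346.3338317871094, 224.12698364257812), (79.80855560302734, 82.29779815673828), 171.8231964111328)
0.55 [148.7, 207.0, 50.1, 45.0] 1566
disc pred [304.98129373 184.67017183] [385.1471421  263.70458872]
tank pred [278.47016281 147.49810427] [405.50146177 271.35256355]
blue 282 405 147 268
```

Emit:
{"api": "servo_tool", "payload": {
  "commands": [-0.002,0.0392,0,0,0,-0.0008,1,0,0,0.06,0,0,0,1,0,0,0.06,0,0,0,1,0,0,0.06,0,0,0,1,0,0,0.06,0,0,0,1,0,0,0.0465,0,0,0,1,0,0,0,0,0,0,1,0,0,0,0,0,0,-1,0,0,0,0,0,0,-1,0,0,0,0,0,0,-1,0,0,0,0,0,0,-1,0,0,0,0,0,0,-1],
  "force": 80
}}

```text
t: 11.33
tcp_pos: [0.5281, -0.3319, 0.0833]
tool_rot: [0.653, 0.758, -0.0, 0.002]
force: [0.2, -0.7, 0.5]
finger_gap: 0.304
gripper_force: 0.0
```

Emit:
{"api": "servo_tool", "payload": {
  "commands": [0,0,0,0,0,0,-1,0,0,0,0,0,0,-1,0,0,0,0,0,0,-1]
}}

```text
t: 11.58
tcp_pos: [0.528, -0.3318, 0.0831]
tool_rot: [0.653, 0.758, -0.0, 0.001]
force: [0.3, 0.9, 6.6]
finger_gap: 0.145
gripper_force: 79.3
```

Run:
```python
from h import *
s=manip.sense(); print(s['force'],s['ft_torque'],s['tcp_pos'],s['q'],s['finger_gap'])
```

```text
[0.2969472  0.93559554 6.5848358 ] [0.09854477 0.06966737 0.07753993] [ 0.52801503 -0.33181941  0.08313141] [-7.40036755e-01  7.14464088e-01  1.55175831e+00  8.14128567e-05
  8.72806157e-01 -8.88472091e-01] 0.1453425826286265
```

Emit:
{"api": "servo_tool", "payload": {
  "commands": [0,0,0,0,0,0.007,-1,0,0,0,0,0,0.007,-1,0,0,0,0,0,0.007,-1,0,0,0,0,0,0.007,-1,0,0,0,0,0,0.005,-1,0,0,0,0,0,0,-1]
}}

```text
t: 12.08
tcp_pos: [0.5281, -0.332, 0.0831]
tool_rot: [0.728, 0.686, 0.0, 0.001]
force: [-1.1, -0.2, 6.1]
finger_gap: 0.139
gripper_force: 79.3
```

Run:
```python
from h import *
s=manip.sense(); print(s['force'],s['ft_torque'],s['tcp_pos'],s['q'],s['finger_gap'])
```

```text
[-1.06767185 -0.22970546  6.07119937] [ 0.05708905  0.06972932 -0.07186087] [ 0.52806305 -0.33202912  0.08311172] [-7.40133211e-01  7.14555789e-01  1.55159915e+00 -1.96975230e-04
  8.72527784e-01 -6.80001885e-01] 0.13900167026418322
```

Light torque (about 0.07 N m) past 12°, so this is the right way. I continue to the stop.

Emit:
{"api": "servo_tool", "payload": {
  "commands": [0,0,0,0,0,0.0125,-1,0,0,0,0,0,0.0125,-1,0,0,0,0,0,0.0125,-1,0,0,0,0,0,0.0125,-1,0,0,0,0,0,0.0125,-1,0,0,0,0,0,0.0125,-1,0,0,0,0,0,0.0125,-1,0,0,0,0,0,0.0125,-1,0,0,0,0,0,0.0125,-1,0,0,0,0,0,0.006,-1,0,0,0,0,0,0.004,-1,0,0,0,0,0,0,-1]
}}

```text
t: 13.08
tcp_pos: [0.5281, -0.3321, 0.0831]
tool_rot: [0.932, 0.362, 0.001, 0.001]
force: [-0.3, -0.7, 6.1]
finger_gap: 0.144
gripper_force: 79.3
```

Run:
```python
from h import *
s=manip.sense(); print(s['force'],s['ft_torque'],s['tcp_pos'],s['q'],np.degrees(s['q'][5]+.8885))
```

```text
[-0.29211724 -0.66116713  6.05879641] [-0.06016687  0.10392753 -0.0084658 ] [ 0.52807766 -0.33213534  0.08311338] [-7.40171702e-01  7.14598187e-01  1.55147816e+00 -3.94772626e-04
  8.72496166e-01  8.95227911e-02] 56.036578195045024
```

Emit:
{"api": "servo_tool", "payload": {
  "commands": [0,0,0,0,0,0.004,-1,0,0,0,0,0,0.004,-1,0,0,0,0,0,0,-1]
}}

```text
t: 13.33
tcp_pos: [0.5281, -0.3321, 0.0831]
tool_rot: [0.941, 0.339, 0.001, 0.001]
force: [0.0, 0.8, 5.5]
finger_gap: 0.142
gripper_force: 79.3
```

Run:
```python
from h import *
s=manip.sense(); print(s['force'],s['ft_torque'],s['tcp_pos'],np.degrees(s['q'][5]+.8885))
```

```text
[0.01929229 0.8465538  5.46608201] [-0.02882404  0.0916153   0.01765532] [ 0.52809295 -0.33213197  0.08313977] 58.90035643902116
```

Emit:
{"api": "servo_tool", "payload": {
  "commands": [0,0,0,0,0,0.004,-1,0,0,0,0,0,0.004,-1,0,0,0,0,0,0,-1]
}}

```text
t: 13.58
tcp_pos: [0.528, -0.3321, 0.0831]
tool_rot: [0.949, 0.316, 0.0, 0.002]
force: [-0.2, 0.3, 6.1]
finger_gap: 0.143
gripper_force: 80.0
```

Run:
```python
from h import *
s=manip.sense(); print(s['force'],s['ft_torque'],s['tcp_pos'],np.degrees(s['q'][5]+.8885))
w=manip.snapshot('wrist'); cv2.imwrite('pics/w5.png',w['img'][:,:,::-1])
```

```text
[-0.21825195  0.26869539  6.10098259] [0.01456678 0.06347663 0.48581024] [ 0.52804471 -0.33212717  0.08312761] 61.71368713149452
```

View pics/w5.png

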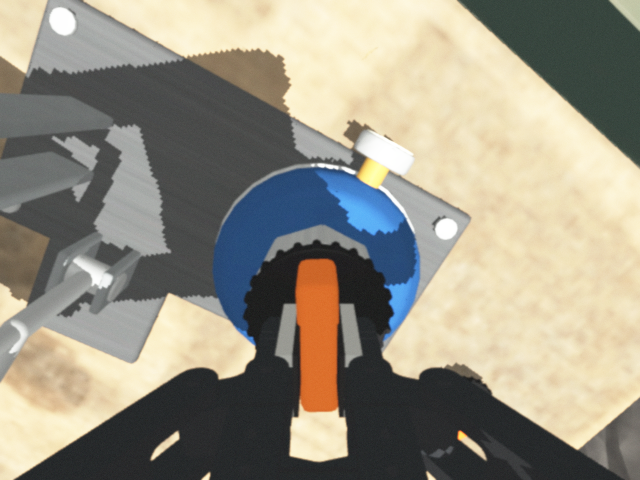

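The cap has turned with the fingers (wing aligned at (318,335)), and the moment of 0.49 N m shows the stop. I ease back a degree and lift.

Emit:
{"api": "servo_tool", "payload": {
  "commands": [0,0,0,0,0,-0.003,-1,0,0,-0.006,0,0,0,-1,0,0,-0.008,0,0,0,-1,0,0,-0.008,0,0,0,-1,0,0,0,0,0,0,-1]
}}

```text
t: 14.05
tcp_pos: [0.5264, -0.3303, 0.092]
tool_rot: [0.946, 0.324, -0.001, -0.002]
force: [0.2, 1.3, -6.0]
finger_gap: 0.144
gripper_force: 78.8
```

Emit:
{"api": "servo_tool", "payload": {
  "commands": [0,0,-0.01,0,0,0,-1,0,0,-0.01,0,0,0,-1,0,0,0,0,0,0,-1]
}}

```text
t: 14.3
tcp_pos: [0.5279, -0.3319, 0.1045]
tool_rot: [0.946, 0.324, 0.001, 0.001]
force: [0.1, -0.3, -3.1]
finger_gap: 0.146
gripper_force: 79.0
```

Emit:
{"api": "servo_tool", "payload": {
  "commands": [0,0,-0.02,0,0,0,-1,0,0,-0.03,0,0,0,-1,0,0,-0.03,0,0,0,-1,0,0,-0.03,0,0,0,-1,0,0,-0.02,0,0,0,-1,0,0,-0.01,0,0,0,-1,0,0,0,0,0,0,-1,0,0,0,0,0,0,-1,0,0,0,0,0,0,-1,0,0,0,0,0,0,-1,0,0,0,0,0,0,-1,0,0,0,0,0,0,-1]
}}

```text
t: 15.3
tcp_pos: [0.527, -0.3311, 0.1718]
tool_rot: [0.946, 0.324, -0.0, -0.001]
force: [0.6, 0.3, -3.0]
finger_gap: 0.143
gripper_force: 79.0
```

Run:
```python
from h import *
s=manip.snapshot('scene'); cv2.imwrite('pics/s3.png',cv2.resize(s['img'][140:350,240:520,::-1],(800,600),interpolation=cv2.INTER_CUBIC))
```

```text
(no output)
```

View pics/s3.png

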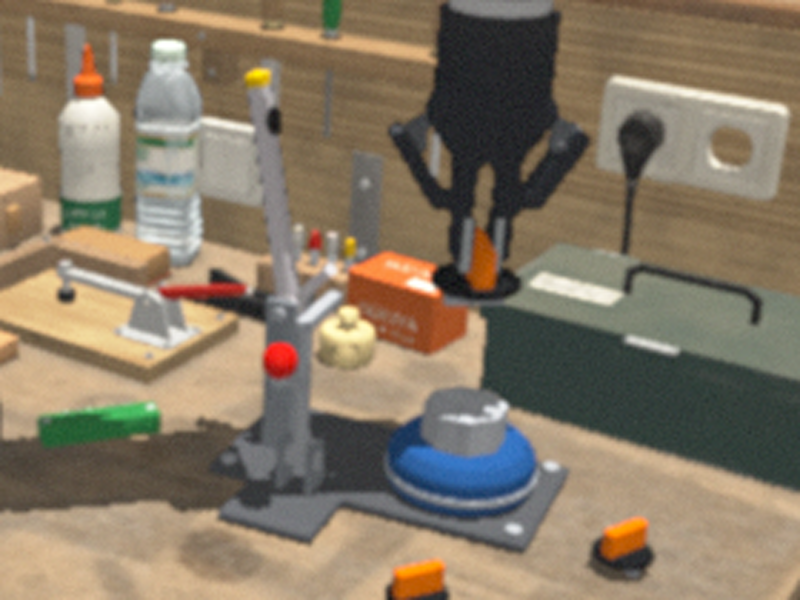

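The cap is held upright well above the open neck, with the beam arrested up (tip at (258,77)) and the knob home at (281,360). I hand in.

```bash
python3 -c "
from station import manip; print(manip.sign_off())"
```

```text
the job is handed in; nothing more can be done
None
```

The job is handed in: the lever is pushed home with the beam arrested up, and the cap is off and held still and upright about 9 cm above the neck at about 15 s of the 51 s; the sign-off returned no verdict.

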